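# Nest the blank bowls away in the bench drawer

## Task

Clear the loose bowls off the press bench: pull the drawer of the green bench unit fully open; the large black bowl is kept inside it. Set the medium blue bowl upright in the black bowl and the small yellow bowl upright in the blue one, each put down gently, not dropped, until it sits on the floor of the next larger bowl. The black bowl stays standing in the drawer, the drawer is left fully open for the tools that go in next, and the brush, the spanner and the die are left where they lie.

Things in the scene. Friction and masses are not known exactly. Their poses are not given: they have to be found in the camera images.
- drawer (a joint): The one drawer of a green steel bench unit, 300 deep, 280 wide, 130 high, fixed to the bench. Value: how far it is out, m; 0 shut, 0.21 fully open at its stop. Slides level towards the robot along the handle point's own -x axis, about 2 N drag, stays where left; starts 0 to 20 mm out. Tray 262 long by 244 wide inside, sides and back 50 high; front plate 12 thick, its top 118 above the bench.
- drawer_handle (a point): Middle of the drawer's steel handle, a level round bar 10 mm in diameter and 120 long along this point's own y axis, 96 mm above the bench, its centre line 38 mm out from the front plate (33 clear behind it). Own -x points out of the unit along the slide, towards the robot give or take a few degrees. The unit's flat top begins 50 mm behind the bar when the drawer is shut. Moves with the drawer.
- bowl_large: Large black plastic bowl, 176 mm over the lip, 50 high, foot 124 across, 0.3 kg, loose and upright on the drawer's floor (18 mm above the bench); hidden until that is open, rides along if pulled gently. Flat floor inside 116 across. Origin: mid underside, z up its axis. All three bowls: wall, floor 4 mm thick; lip 8 mm thick, 14 deep, flush with the wall inside, 4 mm proud of it outside.
- bowl_medium: Medium blue bowl, 132 mm over the lip, 60 high, foot 100 across, 0.17 kg, empty, upright on the bench. Lip 8 mm thick, 14 deep, its middle 62 mm from the axis. Flat floor about 92 across inside. Seated in the large bowl its underside is 4 mm above the large one's and its rim 14 mm above the large rim. Origin: centre of underside, z up its axis.
- bowl_small: Small yellow bowl, 94 mm over the lip, 72 high, foot 74 across, 0.12 kg, empty, upright on the bench (medium and small swap places at random, on the robot's right). Lip 8 mm thick, 14 deep, its middle 43 mm from the axis. Seated in the medium bowl its underside is 4 mm above that one's and its rim 16 mm above that rim. Origin: centre of underside, z up its axis.
- brush: Bystander: hand brush with a white handle lying on the bench beyond the bowls at the right, not to be disturbed.
- spanner: Bystander: 180 mm steel spanner lying on the bench to the left of the drawer, not to be disturbed.
- die: Bystander: dark steel stamping die, 60 x 50 x 48 mm, standing on the bench beyond the bowls, right of the drawer unit, not to be disturbed. (Four more such dies stand fixed in a row along the back of the drawer unit's top, up to 180 mm above the bench.)

How it is judged:
On the way:
1. the drawer is pulled fully open (within 30 mm of its stop) (value of joint drawer above 0.18 m), for 0.2 s.
At the end, for the whole second after the job is handed in: Drawer open to within 30 mm of its stop; large bowl upright on the drawer's floor; medium bowl on the large one's floor, small bowl on the medium one's (underside within 4 mm of seated, axes within 20 mm, upright within 4.5 degrees); all at rest (z of bowl_medium in the frame of bowl_large between 0.001 and 0.008 m and horizontal distance between bowl_medium and bowl_large below 0.02 m and angle between the z axis of bowl_medium and the z axis of bowl_large, either way round below 0.08 rad and z of bowl_small in the frame of bowl_medium between 0.001 and 0.008 m and horizontal distance between bowl_small and bowl_medium below 0.02 m and angle between the z axis of bowl_small and the z axis of bowl_medium, either way round below 0.08 rad and value of joint drawer above 0.18 m and z of bowl_large in the frame of drawer_handle between -0.082 and -0.072 m and angle between each of bowl_large, bowl_medium, bowl_small's own z axis and vertical below 0.1 rad and linear speed of each of bowl_large, bowl_medium, bowl_small below 0.02 m/s); the robot touches nothing.
It fails at once if the medium bowl is dropped or thrown in: it falls free over the large bowl at more than 0.7 m/s (a fall of about 25 mm) (linear speed of bowl_medium above 0.7 m/s and horizontal distance between bowl_medium and bowl_large below 0.09 m and contact force between the fingers and bowl_medium below 0.1 N).
It fails at once if the small bowl is dropped or thrown in: it falls free over the medium bowl at more than 0.7 m/s (a fall of about 25 mm) (linear speed of bowl_small above 0.7 m/s and horizontal distance between bowl_small and bowl_medium below 0.09 m and contact force between the fingers and bowl_small below 0.1 N).
It fails at once if the brush, the spanner or the die is moved by more than 30 mm (distance of any of brush, spanner, die from where it was at the start of the episode above 0.03 m).
It also fails if it takes over 72 s, if anything falls off the work surface, if the arm or the gripper's body presses on something with over 40 N, if the wrist force passes 120 N, or if a joint passes its speed limit or range.

## Robot

A 6-joint arm with a two-finger parallel gripper is mounted at the origin on the work surface. World frame = base frame: x ahead of the robot, y to its left, z up, the work surface at z = 0. Lengths are in m, angles in rad, forces in N, time in s.
With the tool pointing down it reaches from about 0.275 to 0.825 m from the base axis. Payload 4.9 kg.
Tool frame: the origin (TCP) lies where the fingers leave the gripper's body, on its centre line; the fingertips stand env.nose_length ahead of it and the grasp point (between the pads) lies 54 mm ahead of it (env.nose_length is the distance from the TCP to the fingertips, in m); z points along the fingers, y is the line along which they close (so a half turn about z gives the same grasp; the last joint's range is limited). The gripper opens to 85 mm and grips with 20 to 120 N. Pads are 22 mm wide; open, the fingers measure 114 mm over their backs; the gripper's body (76 mm by 85 mm) begins 54 mm behind the grasp point. The pads swing forward as they close: fully open they stand 13 mm farther back than shut.
Start: joints at [-0.134, 0.326, -0.193, 1.052, 0, 1.437], TCP at [0.55, 0, 0.304] pointing down, gripper open.
Joint ranges: [-2.65, 2.65], [-0.97, 1.79], [-1.3, 1.35], [-1.93, 2.1], [-1.47, 1.37], [-3.14, 3.14]. Speed limits (rad/s): [2.57, 2.57, 3.14, 3.14, 3.14, 3.14].

## Interface

Orientations are given as a unit quaternion [w, x, y, z].
In Python, from cell import env, snapshot gives the robot as it stands.
- The arm moves only by the shell command python3 -m crank 'ROWS' [FORCE]. ROWS is JSON, a list that holds one entry, the list of rows, each a list of 7 numbers: the shift along the tool's x, y, z in units of 4 cm (1.0 is 4 cm), then the turn, a rotation vector about the tool's x, y, z in units of 45 degrees (1.0 is 45 degrees), then the closure, from 0 (fully open) to 1 (shut). In form: [[[x, y, z, rx, ry, rz, grip], ...]]. A call has 1 to 12 rows; each row shifts and turns the commanded pose from where the row before left it, along the tool's axes as they then stand; what a row does not reach is not made up. A row lasts 1/12 s, in which the tool goes at most 41.7 mm and 7.16 degrees, less where a joint would pass 70% of its speed; a pose out of reach is approached as far as the arm can. A call with a number of a shift or a turn outside -1 to 1 is refused whole. A call with a gripper value outside its range is refused whole. The fingers move at their own pace and stop on an object; FORCE is the grip in N (left out, the last holds). Time passes only in rows, so rows that do not move let the fingers close. It gives the time, the measured TCP pose, the force, the opening and the grip force at its end, in the units of the state.
- env.get_obs(): the state, without advancing time (a new reading comes with each control period).
- snapshot(name): name is "scene" or "side" or "wrist"; returns a dict with "pixels" (400x640x3 uint8, blue, green, red), "K" (3x3 intrinsics, pixels), "cam_to_world" (4x4, takes a point from camera to world coordinates). Camera axes: x right, y down, z forward; pixel columns grow to the right and rows downward; lengths in m; the calibration is good to about 2 mm. A picture is of the moment at which its call begins. There is no depth.
- env.sign_off(): hands the job in; it is judged then, once.
The state is a dict: "clock": time; "qpos": joint angles; "joint_vel": joint speeds; "joint_torque": joint torques, N m; "ee_pos": TCP position; "orientation": TCP orientation; "wrist_force": force on the tool from outside, world axes, zero at the start; "ft_torque": the same for the moment, N m; "grip_width": finger opening in m; "grasp_force": force on a finger pad.
Only numpy, scipy, OpenCV 4.12 (cv2) and the standard library are available. Lean on these libraries where they do the work, as an engineer would, in place of code of your own. Each camera call takes 0.05 s, during which the arm holds its last target. There are 200 camera calls.

## Working session

There is one attempt and no reset: what is moved stays moved. The work goes in short steps, Python scripts to look and compute and a shell command to move; the robot and the scene stay as the last step left them, time stands still between calls to the robot, and variables do not carry over. Pictures are saved under pics/ and viewed, at most 10 in all, crops included, and the job is handed in when it is done.

```bash
ls; mkdir -p pics; python3 - <<'E'
from cell import env, snapshot
import cv2
o=env.get_obs(); print({k:o[k] for k in ("clock","ee_pos","orientation","grip_width")}, env.nose_length)
for n in("scene","side"):
    s=snapshot(n); cv2.imwrite(f"pics/{n}0.png",s["pixels"]); print(n,s["K"].tolist(),s["cam_to_world"].round(4).tolist())
E
```

```text
pics
{'clock': 0.0, 'ee_pos': array([5.49537681e-01, 5.18486453e-05, 3.03068434e-01]), 'orientation': array([-7.08756533e-04,  7.07125262e-01,  7.07087740e-01, -5.38356927e-04]), 'grip_width': 0.08560934428357142} 0.0726
scene [[410.91508118104633, 0.0, 320.5208882954113], [0.0, 410.91508118104633, 202.1289911296458], [0.0, 0.0, 1.0]] [[-0.3833, 0.7919, -0.4754, 1.2252], [0.9236, 0.3319, -0.1917, 0.2622], [0.006, -0.5126, -0.8586, 1.2105], [0.0, 0.0, 0.0, 1.0]]
side [[372.787234268775, 0.0, 323.4566399399702], [0.0, 372.787234268775, 198.13135142930068], [0.0, 0.0, 1.0]] [[-0.9506, -0.2309, 0.2074, 0.3784], [-0.31, 0.6744, -0.6701, 0.7783], [0.0149, -0.7013, -0.7127, 0.8771], [0.0, 0.0, 0.0, 1.0]]
```

View pics/scene0.png

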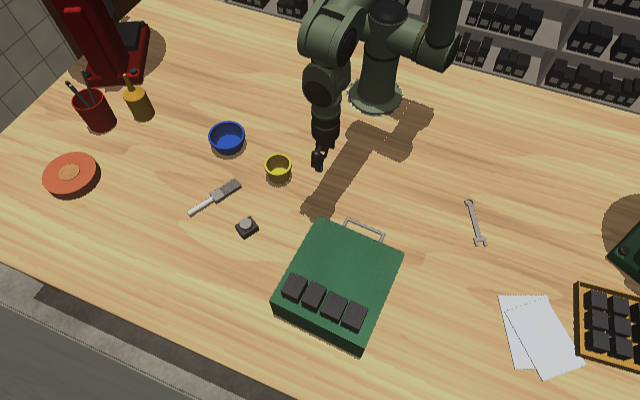

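View pics/side0.png

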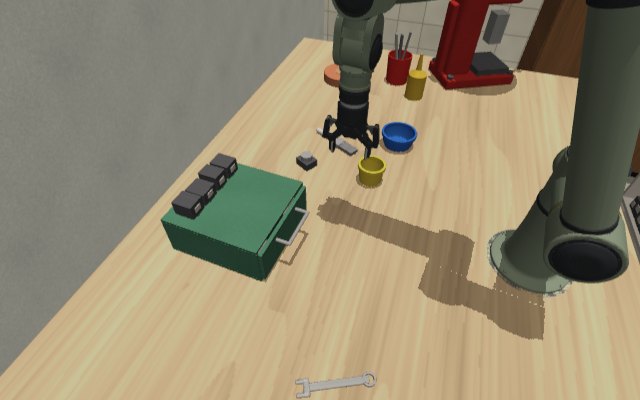

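The scene view shows the blue bowl at (227,137), the yellow at (278,168) and the handle bar from about (347,219) to (383,240). In the side view the blue bowl is at (399,137), the yellow at (371,171) and the bar runs from (284,242) to (308,210). Next I'll fit the bowls by silhouette and enlarge the handle.

```bash
cat > h.py <<'E'
import numpy as np, cv2
from scipy.optimize import least_squares
from cell import env, snapshot
def proj(s,P):
    T=np.linalg.inv(s["cam_to_world"]); p=np.atleast_2d(P)@T[:3,:3].T+T[:3,3]; q=p@s["K"].T
    return q[:,:2]/q[:,2:]
def ray(s,uv,z):
    d=s["cam_to_world"][:3,:3]@np.linalg.inv(s["K"])@np.array([*uv,1.]); c=s["cam_to_world"][:3,3]
    return c+d*(z-c[2])/d[2]
B={"blue":(.066,.060,.050,(100,130,40),(130,255,255)),"yellow":(.047,.072,.037,(22,120,60),(35,255,255))}
t=np.linspace(0,2*np.pi,60)
def ring(x,y,z,r): return np.c_[x+r*np.cos(t),y+r*np.sin(t),0*t+z]
def mask(s,n,box):
    m=cv2.inRange(cv2.cvtColor(s["pixels"],cv2.COLOR_BGR2HSV),B[n][3],B[n][4]); k=np.zeros_like(m)
    k[box[1]:box[3],box[0]:box[2]]=m[box[1]:box[3],box[0]:box[2]]
    v,u=np.nonzero(k); return np.array([u.min(),v.min(),u.max()+1,v.max()+1.])-.5
def pose(T=None):
    from scipy.spatial.transform import Rotation as R
    o=env.get_obs(); w=o["orientation"]; return o["ee_pos"],R.from_quat([*w[1:],w[0]])
E
python3 - <<'E'
from h import *
S={n:snapshot(n) for n in("scene","side")}
bx={"blue":{"scene":(195,110,260,170),"side":(375,110,430,165)},"yellow":{"scene":(255,145,300,195),"side":(352,148,392,195)}}
for n in B:
    R,H,F=B[n][:3]
    m={c:mask(S[c],n,bx[n][c]) for c in S}
    def f(p,cs=S):
        r=[]
        for c in cs:
            q=proj(S[c],np.r_[ring(*p,H,R),ring(*p,0,F),ring(*p,H-.014,R)]); r.append(np.r_[q.min(0),q.max(0)]-m[c])
        return np.concatenate(r)
    s=least_squares(f,[.5,-.2]); print(n,s.x,s.fun.round(1))
a=cv2.resize(S["scene"]["pixels"][205:255,335:415],None,fx=8,fy=8,interpolation=2)[:,:400*2][:400]
b=cv2.resize(S["side"]["pixels"][195:285,255:315],None,fx=5,fy=5,interpolation=2)
c=np.zeros((450,640+300,3),np.uint8)
a=cv2.resize(S["scene"]["pixels"][205:255,335:395],None,fx=8,fy=8,interpolation=2)
c=np.zeros((450,780,3),np.uint8); c[:400,:480]=a; c[:450,480:]=b
cv2.imwrite("pics/h.png",c)
E
```

```text
blue [ 0.45108392 -0.42354799] [-0.3 -1.5  0.   5.5  1.3 -0.9  2.1 -0. ]
yellow [ 0.50992548 -0.18686236] [ 0.1  0.  -0.1  0.7  0.  -0.1  0.5 -0. ]
```

View pics/h.png

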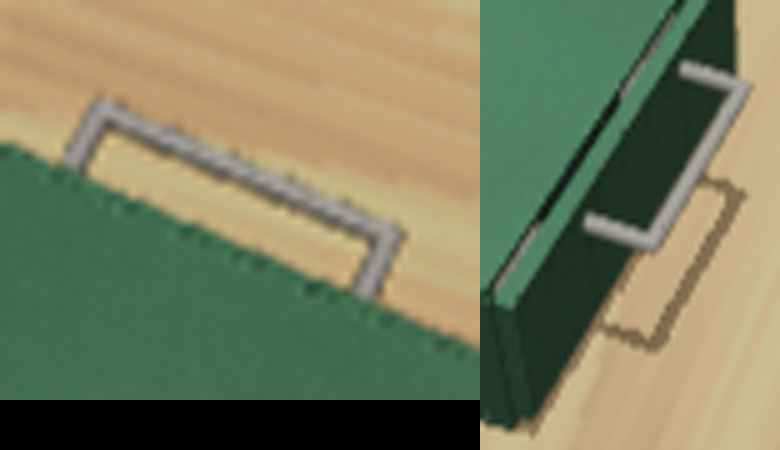

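The crop shows the bar's outer corners at about scene (348.0,218.4) and (384.0,234.4), and side (307.2,212.8) and (289.4,242.8). The drawer is slightly out, with a narrow gap visible. The blue fit's bottom residual comes from the shaded wall, so I'll drop that term.

```bash
python3 - <<'E'
from h import *
S={n:snapshot(n) for n in("scene","side")}
P={"scene":[(348-.4,218.4-.4),(384-.4,234.4-.4)],"side":[(307.0,212.4),(289.0,242.4)]}
E=[]
for c in P: e=np.array([ray(S[c],u,.096) for u in P[c]]); print(c,e.round(4).tolist(),np.linalg.norm(e[1]-e[0]))
def tri(i): return least_squares(lambda p:np.r_[proj(S["scene"],p)[0]-P["scene"][i],proj(S["side"],p)[0]-P["side"][i]],[.55,0,.1]).x
print(tri(0),tri(1))
n="blue";R,H,F=B[n][:3]
m={"scene":mask(S["scene"],n,(195,110,260,170)),"side":mask(S["side"],n,(375,110,430,165))}
def f(p):
    r=[]
    for c in S:
        q=proj(S[c],ring(*p,H,R)); r.append((np.r_[q.min(0),q.max(0)]-m[c])[:3])
    return np.concatenate(r)
s=least_squares(f,[.5,-.2]); print(n,s.x,s.fun.round(1))
E
```

```text
scene [[0.6286, 0.1123, 0.096], [0.6381, 0.2321, 0.096]] 0.1201560380404694
side [[0.6322, 0.1129, 0.096], [0.6408, 0.2284, 0.096]] 0.11584996877195748
[0.63091156 0.11367597 0.09832209] [0.63966066 0.2317234  0.0999806 ]
blue [ 0.45732551 -0.41789067] [ 0.2  0.2  0.  -0.2 -0.4  0.3]
```

The handle centre is about (0.635, 0.172), z 0.096 (triangulated at 0.098–0.100; bar length 118 against 120), yawed about −4.4°. Blue is at (0.457, −0.418) and yellow at (0.510, −0.187). Now moving above the handle with the fingers partly closed.

```bash
python3 -m crank '[[[0.86,0.43,0,0,0,0,0.65],[0.86,0.43,0,0,0,0,0.65],[0.86,0.43,0,0,0,0,0.65],[0.86,0.43,0,0,0,0,0.65],[0.86,0.43,0,0,0,0.098,0.65],[0,0,0.5,0,0,0,0.65],[0,0,0.5,0,0,0,0.65],[0,0,0,0,0,0,0.65],[0,0,0,0,0,0,0.65]]]' 40
python3 - <<'E'
from h import *
print(pose()[1].as_matrix().round(4).tolist())
s=snapshot("wrist"); print(s["cam_to_world"].round(3).tolist()); print(proj(s,[[.635,.172,.096],[.6308,.1135,.096],[.6395,.2315,.096]]).round(1).tolist())
cv2.imwrite("pics/w1.png",s["pixels"])
E
```

```text
clock: 1.05
ee_pos: [0.6351, 0.172, 0.2626]
orientation: [-0.001, 0.734, 0.679, -0.001]
wrist_force: [-0.2, 0.5, 1.0]
grip_width: 0.0301
grasp_force: 0.0
[[0.0767, 0.997, -0.0035], [0.9971, -0.0767, -0.0006], [-0.0008, -0.0034, -1.0]]
[[0.997, -0.073, -0.025, 0.642], [-0.077, -0.955, -0.286, 0.244], [-0.003, 0.288, -0.958, 0.334], [0.0, 0.0, 0.0, 1.0]]
[[321.2, 201.1], [321.6, 262.0], [321.0, 130.0]]
```

View pics/w1.png

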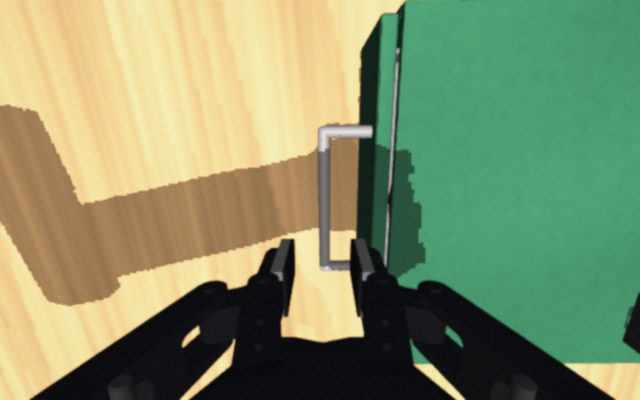

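The bar is at u≈323–325, v 131–266, 2–3 px (about 2.5 mm) right of the prediction. I'll shift 2 mm, go down and close.

```bash
python3 -m crank '[[[0,0.06,0.7,0,0,0,0.65],[0,0,0.7,0,0,0,0.65],[0,0,0.7,0,0,0,0.65],[0,0,0.4,0,0,0,0.65],[0,0,0.3,0,0,0,0.65],[0,0,0,0,0,0,0.65],[0,0,0,0,0,0,0.9],[0,0,0,0,0,0,1],[0,0,0,0,0,0,1],[0,0,0,0,0,0,1],[0,0,0,0,0,0,1],[0,0,0,0,0,0,1]]]' 40
```

```text
clock: 2.1
ee_pos: [0.6363, 0.1719, 0.1533]
orientation: [-0.001, 0.734, 0.68, -0.001]
wrist_force: [-8.7, -0.1, 2.9]
grip_width: 0.0084
grasp_force: 39.0
```

Gripped the bar. Pulling gently with a ramp.

```bash
python3 -m crank '[[[0,-0.1,0,0,0,0,1],[0,-0.2,0,0,0,0,1],[0,-0.3,0,0,0,0,1],[0,-0.4,0,0,0,0,1],[0,-0.4,0,0,0,0,1],[0,-0.4,0,0,0,0,1],[0,-0.4,0,0,0,0,1],[0,-0.4,0,0,0,0,1],[0,-0.4,0,0,0,0,1],[0,-0.4,0,0,0,0,1],[0,-0.4,0,0,0,0,1],[0,-0.4,0,0,0,0,1]]]'
python3 -m crank '[[[0,-0.3,0,0,0,0,1],[0,-0.2,0,0,0,0,1],[0,-0.1,0,0,0,0,1],[0,-0.05,0,0,0,0,1],[0,0,0,0,0,0,1],[0,0,0,0,0,0,1]]]'
```

```text
clock: 3.1
ee_pos: [0.4716, 0.1833, 0.1532]
orientation: [0.003, 0.734, 0.679, 0.0]
wrist_force: [2.9, -6.6, -1.0]
grip_width: 0.0084
grasp_force: 40.0
clock: 3.6
ee_pos: [0.445, 0.1851, 0.1532]
orientation: [0.002, 0.734, 0.679, -0.001]
wrist_force: [-1.2, -7.3, 3.4]
grip_width: 0.0085
grasp_force: 40.4
```

```bash
python3 -m crank '[[[-0.02,-0.1,0,0,0,0,1],[-0.02,-0.1,0,0,0,0,1],[-0.01,-0.1,0,0,0,0,1],[0,-0.08,0,0,0,0,1],[0,0,0,0,0,0,1],[0,0,0,0,0,0,1]]]'
```

```text
clock: 4.1
ee_pos: [0.4299, 0.1859, 0.1532]
orientation: [0.001, 0.734, 0.679, 0.001]
wrist_force: [-0.9, -5.3, 10.2]
grip_width: 0.0083
grasp_force: 41.0
```

```bash
python3 -m crank '[[[-0.02,-0.06,0,0,0,0,1],[0,-0.06,0,0,0,0,1],[0,0,0,0,0,0,1],[0,0,0,0,0,0,1]]]'
```

```text
clock: 4.43
ee_pos: [0.4262, 0.186, 0.1532]
orientation: [0.001, 0.734, 0.679, 0.002]
wrist_force: [2.8, -1.4, 7.4]
grip_width: 0.0084
grasp_force: 40.8
```

```bash
python3 -m crank '[[[0,0,0,0,0,0,0.65],[0,0,0,0,0,0,0.65],[0,0,0,0,0,0,0.65],[0,0,-0.3,0,0,0,0.65],[0,0,-0.6,0,0,0,0.65],[0,0,-1,0,0,0,0.65],[0,0,-1,0,0,0,0.65],[0,0,-0.9,0,0,-0.098,0.6],[-0.5,0,0,0,0,0,0],[-1,0,0,0,0,0,0],[-1,0,0,0,0,0,0],[-1,0,0,0,0,0,0]]]'
python3 -m crank '[[[-1,0,0,0,0,0,0],[-1,0,0,0,0,0,0],[-1,0,0,0,0,0,0],[-1,0,0,0,0,0,0],[-1,0,0,0,0,0,0],[-1,0,0,0,0,0,0],[-1,0,0,0,0,0,0],[-1,0,0,0,0,0,0],[0,0,0,0,0,0,0],[0,0,0,0,0,0,0]]]'
python3 - <<'E'
from h import *
for c in ("scene","wrist"):
    s=snapshot(c); cv2.imwrite(f"pics/{c}2.png",s["pixels"])
    if c=="wrist": print(proj(s,[[.4573,-.4179,.06],[.4573,-.3559,.06]]))
E
```

```text
clock: 5.43
ee_pos: [0.424, 0.0447, 0.3038]
orientation: [-0.0, 0.706, 0.708, 0.0]
wrist_force: [1.3, -0.9, -0.1]
grip_width: 0.0802
grasp_force: 0.0
clock: 6.27
ee_pos: [0.4243, -0.2759, 0.303]
orientation: [-0.001, 0.708, 0.706, 0.0]
wrist_force: [0.2, 0.3, -1.0]
grip_width: 0.0854
grasp_force: 0.0
[[347.88166993 292.93146589]
 [349.07787624 248.09161645]]
```

View pics/scene2.png

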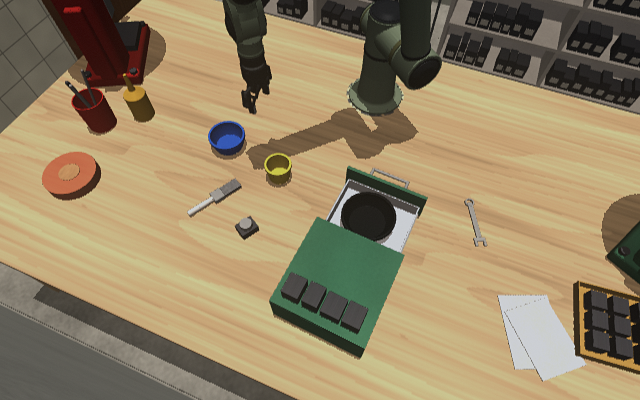

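View pics/wrist2.png

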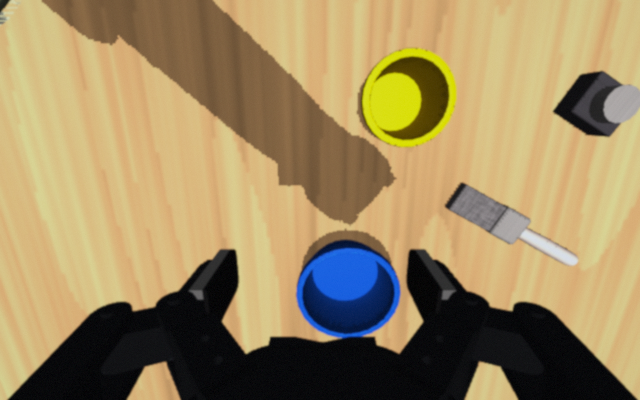

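The scene view shows the drawer out and the black bowl's rim spanning about (341–396, 191–243). The wrist view shows the blue rim centre at about (348,291), predicted (348,293), which is good. I'll turn the tool 90° so the fingers close along world y. That keeps them clear of the front plate and the unit later.

```bash
python3 -m crank '[[[0,0,0,0,0,-0.154,0.5],[0,0,0,0,0,-0.154,0.5],[0,0,0,0,0,-0.154,0.5],[0,0,0,0,0,-0.154,0.5],[0,0,0,0,0,-0.154,0.5],[0,0,0,0,0,-0.154,0.5],[0,0,0,0,0,-0.154,0.5],[0,0,0,0,0,-0.154,0.5],[0,0,0,0,0,-0.154,0.5],[0,0,0,0,0,-0.154,0.5],[0,0,0,0,0,-0.154,0.5],[0,0,0,0,0,-0.154,0.5]]]'
python3 -m crank '[[[0,0,0,0,0,-0.152,0.5],[-0.4,-0.7,0,0,0,0,0.5],[-0.4,-0.6,0,0,0,0,0.5],[0,-0.6,0,0,0,0,0.5],[0,0,0,0,0,0,0.5],[0,0,0,0,0,0,0.5]]]'
python3 - <<'E'
from h import *
print(env.get_obs()["qpos"].round(2), pose()[1].as_matrix().round(3).tolist())
s=snapshot("wrist"); cv2.imwrite("pics/wrist3.png",s["pixels"])
m=cv2.inRange(cv2.cvtColor(s["pixels"],cv2.COLOR_BGR2HSV),*B["blue"][3:]); v,u=np.nonzero(m); print("mask",u.min(),v.min(),u.max(),v.max())
q=proj(s,ring(.4573,-.4179,.06,.066)); print("pred",q.min(0),q.max(0))
# black bowl from scene: dark convex blob
s=snapshot("scene"); g=s["pixels"].max(2); k=np.zeros_like(g); k[185:250,335:402]=255
m=(g<62).astype(np.uint8)*255&k; n,l,st,_=cv2.connectedComponentsWithStats(m); i=1+st[1:,4].argmax(); print(st[i])
c=cv2.convexHull(cv2.findContours((l==i).astype(np.uint8),0,2)[0][0])[:,0].astype(float)
xs=st[i][:4]; box=np.array([xs[0],xs[1],xs[0]+xs[2],xs[1]+xs[3]])-.5
def f(p):
    q=proj(s,ring(*p,.068,.088)); return (np.r_[q.min(0),q.max(0)]-box)
r=least_squares(f,[.57,.18]); print("black",r.x,r.fun)
cv2.imwrite("pics/black.png",cv2.resize(np.hstack([s["pixels"][160:260,320:440],cv2.cvtColor(m,8)[160:260,320:440]]),None,fx=3,fy=3))
E
```

```text
clock: 7.37
ee_pos: [0.4249, -0.2723, 0.3039]
orientation: [-0.0, 0.055, 0.998, 0.0]
wrist_force: [-0.1, 0.1, 0.0]
grip_width: 0.0428
grasp_force: 0.0
clock: 7.87
ee_pos: [0.457, -0.3494, 0.3034]
orientation: [-0.0, -0.0, 1.0, 0.001]
wrist_force: [-0.1, 0.6, -0.9]
grip_width: 0.0427
grasp_force: 0.0
[-0.78  0.37 -0.12  1.07  0.   -0.78] [[-1.0, -0.001, -0.001], [-0.001, 1.0, 0.001], [0.001, 0.001, -1.0]]
mask 201 121 316 234
pred [201.76450932 119.93021605] [320.22777142 235.51438849]
[ 341  192   55   49 2037]
black [0.57897707 0.16473295] [-0.19620367  0.28246888  0.19602193 -0.26049301]
```

View pics/black.png

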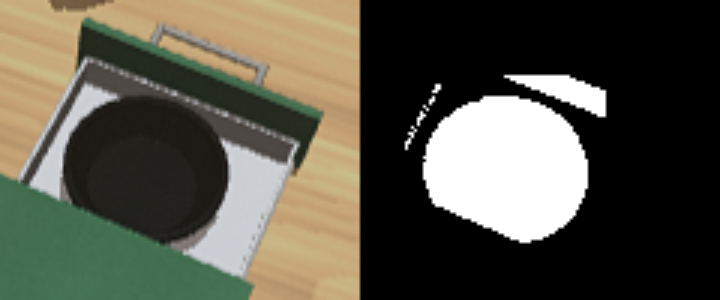

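The black bowl's mask fits the rim ellipse to 0.3 px, giving (0.579, 0.165). The rim sits just in front of the unit edge. Going down on the blue rim's +y side.

```bash
python3 -m crank '[[[0,-0.16,0.8,0,0,0,0.5],[0,0,0.9,0,0,0,0.5],[0,0,0.9,0,0,0,0.5],[0,0,0.9,0,0,0,0.5],[0,0,0.6,0,0,0,0.5],[0,0,0.48,0,0,0,0.5],[0,0,0,0,0,0,0.5],[0,0,0,0,0,0,0.7],[0,0,0,0,0,0,0.85],[0,0,0,0,0,0,1],[0,0,0,0,0,0,1],[0,0,0,0,0,0,1]]]' 40
python3 -m crank '[[[0,0,0,0,0,0,1],[0,0,0,0,0,0,1],[0,0,0,0,0,0,1]]]' 60
```

```text
clock: 8.97
ee_pos: [0.4579, -0.3575, 0.1227]
orientation: [0.002, -0.0, 1.0, -0.001]
wrist_force: [-0.3, 1.7, 7.3]
grip_width: 0.0073
grasp_force: 39.1
clock: 9.22
ee_pos: [0.4579, -0.3574, 0.1228]
orientation: [0.002, -0.0, 1.0, -0.001]
wrist_force: [0.4, 1.8, 6.7]
grip_width: 0.0061
grasp_force: 58.7
```

```bash
python3 -m crank '[[[0,0,-0.1,0,0,0,1],[0,0,-0.3,0,0,0,1],[0,0,-0.4,0,0,0,1],[0,0,-0.5,0,0,0,1],[0,0,-0.5,0,0,0,1],[0,0,-0.5,0,0,0,1],[0,0,-0.5,0,0,0,1],[0,0,-0.5,0,0,0,1],[0,0,-0.5,0,0,0,1],[0,0,-0.3,0,0,0,1],[0,0,-0.2,0,0,0,1],[0,0,-0.1,0,0,0,1]]]'
python3 -m crank '[[[0,0,0,0,0,0,1],[0,0,0,0,0,0,1]]]'
python3 - <<'E'
from h import *
p,R=pose(); s=snapshot("wrist"); a=snapshot("side"); b=snapshot("scene")
for w in (s,a,b):
    m=cv2.inRange(cv2.cvtColor(w["pixels"],cv2.COLOR_BGR2HSV),*B["blue"][3:]); v,u=np.nonzero(m); print("mask",u.min(),v.min(),u.max(),v.max())
    q=proj(w,ring(p[0],p[1]-.062,p[2]-.0626,.066)); print("pred",q.min(0),q.max(0))
cv2.imwrite("pics/held.png",np.hstack([cv2.resize(s["pixels"],(400,250)),cv2.resize(a["pixels"][20:220,300:620],(400,250))]))
E
```

```text
clock: 10.22
ee_pos: [0.4569, -0.3571, 0.298]
orientation: [0.001, 0.0, 1.0, -0.001]
wrist_force: [-0.2, -0.7, -1.0]
grip_width: 0.0068
grasp_force: 57.6
clock: 10.38
ee_pos: [0.4565, -0.3567, 0.296]
orientation: [-0.0, 0.0, 1.0, 0.0]
wrist_force: [-0.5, 0.6, -1.6]
grip_width: 0.0066
grasp_force: 57.7
mask 74 120 330 345
pred [ 71.85314163 127.85777093] [331.50319396 361.17985785]
mask 390 82 427 111
pred [387.93150811  79.55306166] [426.85322949  99.12582895]
mask 198 87 231 114
pred [195.27307736  84.87494152] [236.27698882 114.56348473]
```

View pics/held.png

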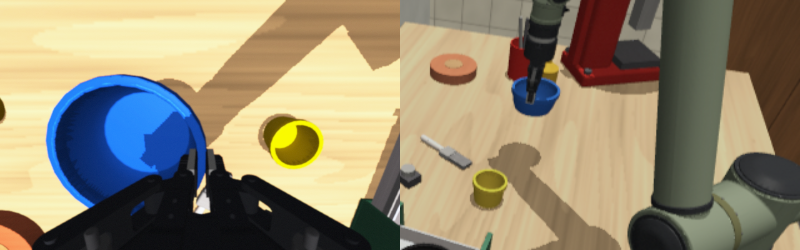

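The blue bowl is held level, and the yellow bowl is undisturbed. Carrying it over the black bowl.

```bash
python3 -m crank '[[[-0.05,0.25,0,0,0,0,1],[-0.1,0.5,0,0,0,0,1],[-0.15,0.7,0,0,0,0,1],[-0.15,0.75,0,0,0,0,1],[-0.15,0.75,0,0,0,0,1],[-0.15,0.75,0,0,0,0,1],[-0.15,0.75,0,0,0,0,1],[-0.15,0.75,0,0,0,0,1],[-0.15,0.75,0,0,0,0,1],[-0.15,0.75,0,0,0,0,1],[-0.15,0.75,0,0,0,0,1],[-0.15,0.75,0,0,0,0,1]]]'
python3 -m crank '[[[-0.15,0.75,0,0,0,0,1],[-0.15,0.75,0,0,0,0,1],[-0.15,0.75,0,0,0,0,1],[-0.15,0.75,0,0,0,0,1],[-0.15,0.75,0,0,0,0,1],[-0.15,0.75,0,0,0,0,1],[-0.15,0.75,0,0,0,0,1],[-0.15,0.7,0,0,0,0,1],[-0.1,0.4,0,0,0,0,1],[-0.05,0.2,0,0,0,0,1],[0,0,0,0,0,0,1],[0,0,0,0,0,0,1]]]'
python3 - <<'E'
from h import *
print(pose()[1].as_matrix().round(3).tolist())
p,R=pose(); s=snapshot("wrist"); a=snapshot("side"); b=snapshot("scene")
for w in (a,b):
    m=cv2.inRange(cv2.cvtColor(w["pixels"],cv2.COLOR_BGR2HSV),*B["blue"][3:]); v,u=np.nonzero(m); print("mask",u.min(),v.min(),u.max(),v.max())
    q=proj(w,ring(p[0],p[1]-.062,p[2]-.0626,.066)); print("pred",q.min(0),q.max(0))
cv2.imwrite("pics/over.png",np.vstack([np.hstack([cv2.resize(s["pixels"],(400,250)),cv2.resize(a["pixels"][80:280,140:460],(400,250))]),np.hstack([cv2.resize(b["pixels"][120:270,280:520],(400,250)),np.zeros((250,400,3),np.uint8)])]))
E
```

```text
clock: 11.53
ee_pos: [0.5225, -0.0267, 0.2964]
orientation: [-0.0, -0.0, 1.0, 0.0]
wrist_force: [0.9, -0.3, -1.6]
grip_width: 0.0064
grasp_force: 57.7
clock: 12.53
ee_pos: [0.5763, 0.233, 0.2962]
orientation: [-0.001, -0.0, 1.0, -0.0]
wrist_force: [-0.4, -0.4, -1.4]
grip_width: 0.0063
grasp_force: 57.8
[[-1.0, -0.001, -0.001], [-0.001, 1.0, -0.001], [0.001, -0.001, -1.0]]
mask 295 181 347 229
pred [292.41786341 178.16545494] [346.72396532 216.76961146]
mask 354 167 400 210
pred [353.22945161 167.81813492] [399.8408674  206.93251092]
```

View pics/over.png

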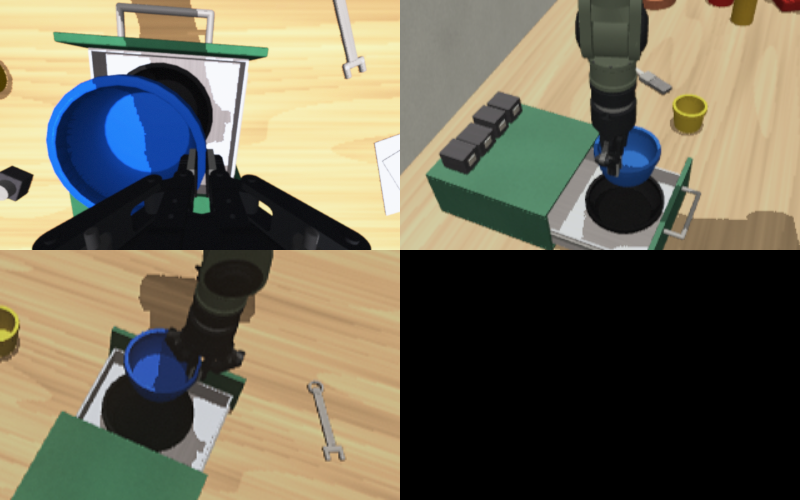

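The blue bowl is over the black one. The wrist view shows the black rim's near (robot-side) edge and its right edge, so I'll cross-check the black bowl's position there.

```bash
python3 -m crank '[[[-0.05,-0.08,0.2,0,0,0,1],[-0.05,-0.07,0.3,0,0,0,1],[0,0,0.3,0,0,0,1],[0,0,0.2,0,0,0,1],[0,0,0,0,0,0,1],[0,0,0,0,0,0,1]]]'
python3 - <<'E'
from h import *
s=snapshot("wrist"); g=s["pixels"].max(2)
k=(g<62).astype(np.uint8); k[300:]=0
n,l,st,_=cv2.connectedComponentsWithStats(k)
for r in st[1:]:
    if r[4]>300: print(r)
for c in ((.579,.165),(.575,.165),(.579,.169)):
    q=proj(s,ring(*c,.068,.088)); print(c,"top",q[:,1].min(),"right",q[:,0].max())
cv2.imwrite("pics/w5.png",s["pixels"][20:320,100:440])
E
```

```text
clock: 13.18
ee_pos: [0.5806, 0.2264, 0.2562]
orientation: [-0.001, 0.0, 1.0, -0.0]
wrist_force: [0.1, 0.3, -0.9]
grip_width: 0.0066
grasp_force: 57.8
[  64   52  385   36 2976]
[ 190   94  250  206 9611]
[ 203  239  113   61 2499]
[  0 282  29  18 336]
(0.579, 0.165) top 92.34910745561925 right 351.5764767071412
(0.575, 0.165) top 87.28729581399315 right 351.6965057916803
(0.579, 0.169) top 92.34130488550336 right 355.8739617171414
```

View pics/w5.png

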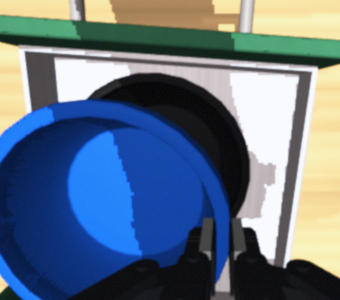

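The wrist cross-check gives the black bowl at (0.580, 0.163): top v 94, right u about 349. The held bowl is within 2 mm of that. Seating should occur at TCP z ≈ 0.145, so I'm lowering to 0.150 first. That was my tenth picture, so from here I'll measure by code only.

```bash
python3 -m crank '[[[0,0,0.2,0,0,0,1],[0,0,0.35,0,0,0,1],[0,0,0.35,0,0,0,1],[0,0,0.35,0,0,0,1],[0,0,0.35,0,0,0,1],[0,0,0.35,0,0,0,1],[0,0,0.3,0,0,0,1],[0,0,0.2,0,0,0,1],[0,0,0.1,0,0,0,1],[0,0,0.08,0,0,0,1],[0,0,0,0,0,0,1],[0,0,0,0,0,0,1]]]'
python3 -m crank '[[[0,0,0.04,0,0,0,1],[0,0,0.04,0,0,0,1],[0,0,0.02,0,0,0,1],[0,0,0,0,0,0,1],[0,0,0,0,0,0,1]]]'
```

```text
clock: 14.23
ee_pos: [0.5812, 0.2272, 0.152]
orientation: [0.0, -0.0, 1.0, 0.0]
wrist_force: [0.2, -0.3, -1.4]
grip_width: 0.0064
grasp_force: 57.9
clock: 14.65
ee_pos: [0.5808, 0.2271, 0.1475]
orientation: [0.0, -0.0, 1.0, -0.0]
wrist_force: [-0.5, 0.0, -0.9]
grip_width: 0.0063
grasp_force: 57.8
```

```bash
python3 -m crank '[[[0,0,0.03,0,0,0,1],[0,0,0.03,0,0,0,1],[0,0,0,0,0,0,1],[0,0,0,0,0,0,1]]]'
python3 -m crank '[[[0,0,0.03,0,0,0,1],[0,0,0.02,0,0,0,1],[0,0,0,0,0,0,1],[0,0,0,0,0,0,1]]]'
```

```text
clock: 14.98
ee_pos: [0.5809, 0.2271, 0.1451]
orientation: [0.0, -0.0, 1.0, -0.0]
wrist_force: [-0.2, 0.5, -0.9]
grip_width: 0.0065
grasp_force: 57.8
clock: 15.32
ee_pos: [0.5816, 0.2275, 0.1447]
orientation: [0.001, -0.0, 1.0, 0.0]
wrist_force: [-1.2, 0.4, 6.3]
grip_width: 0.0067
grasp_force: 58.6
```

Contact came at exactly the predicted height. Releasing and rising.

```bash
python3 -m crank '[[[0,0,0,0,0,0,0.9],[0,0,0,0,0,0,0.8],[0,0,0,0,0,0,0.7],[0,0,0,0,0,0,0.7],[0,0,-0.2,0,0,0,0.7],[0,0,-0.4,0,0,0,0.7],[0,0,-0.8,0,0,0,0.6],[0,0,-1,0,0,0,0.5],[0,0,-1,0,0,0,0.5],[0,0,-0.6,0,0,0,0.5],[0,0,0,0,0,0,0.5]]]'
cat >> h.py <<'E'
def mk(s,n,box):
    m=cv2.inRange(cv2.cvtColor(s["pixels"],cv2.COLOR_BGR2HSV),*B[n][3:]); k=np.zeros_like(m); k[box[1]:box[3],box[0]:box[2]]=m[box[1]:box[3],box[0]:box[2]]; return k
def chk(cam,n,c,z,box):
    s=snapshot(cam); v,u=np.nonzero(mk(s,n,box)); q=proj(s,ring(*c,z,B[n][0])); print(cam,n,"mask",u.min(),v.min(),u.max()+1,v.max()+1,"pred",q.min(0).round(1),q.max(0).round(1))
E
python3 - <<'E'
from h import *
chk("scene","blue",(.580,.164),.082,(330,160,410,250))
chk("side","blue",(.580,.164),.082,(270,170,380,290))
E
```

```text
clock: 16.23
ee_pos: [0.5833, 0.2277, 0.3105]
orientation: [0.005, -0.0, 1.0, 0.001]
wrist_force: [1.0, 1.3, -0.6]
grip_width: 0.0427
grasp_force: 0.0
scene blue mask 349 195 390 235 pred [347.2 195.4] [389.1 232. ]
side blue mask 296 217 344 262 pred [294.6 215.5] [342.8 253.2]
```

Blue is seated: the masks match the predicted rim to about 1.5 px in both views. On to the yellow bowl.

```bash
python3 -m crank '[[[0.09,-0.45,0,0,0,0,0.5],[0.17,-0.88,0,0,0,0,0.5],[0.17,-0.88,0,0,0,0,0.5],[0.17,-0.88,0,0,0,0,0.5],[0.17,-0.88,0,0,0,0,0.5],[0.17,-0.88,0,0,0,0,0.5],[0.17,-0.88,0,0,0,0,0.5],[0.17,-0.88,0,0,0,0,0.5],[0.17,-0.88,0,0,0,0,0.5],[0.17,-0.88,0,0,0,0,0.5],[0.17,-0.9,0,0,0,0,0.5],[0,0,0,0,0,0,0.5]]]'
python3 -m crank '[[[0,0,0,0,0,0,0.5],[0,0,0,0,0,0,0.5]]]'
python3 - <<'E'
from h import *
chk("wrist","yellow",(.5099,-.1869),.072,(0,0,640,400))
chk("wrist","yellow",(.5129,-.1869),.072,(0,0,640,400))
chk("scene","blue",(.580,.164),.082,(330,160,410,250))
E
```

```text
clock: 17.33
ee_pos: [0.5074, -0.1488, 0.3012]
orientation: [-0.002, 0.004, 1.0, -0.001]
wrist_force: [-0.6, 0.7, 0.8]
grip_width: 0.0427
grasp_force: 0.0
clock: 17.5
ee_pos: [0.5085, -0.1433, 0.3017]
orientation: [-0.001, 0.0, 1.0, 0.001]
wrist_force: [0.0, 1.1, 0.3]
grip_width: 0.0427
grasp_force: 0.0
wrist yellow mask 237 142 325 227 pred [238.1 141. ] [325.7 226.2]
wrist yellow mask 237 141 324 227 pred [237.9 143.5] [325.2 228.2]
scene blue mask 349 195 390 235 pred [347.2 195.4] [389.1 232. ]
```

```bash
python3 -m crank '[[[-0.05,-0.03,0.8,0,0,0,0.5],[0,0,0.9,0,0,0,0.5],[0,0,0.9,0,0,0,0.5],[0,0,0.8,0,0,0,0.5],[0,0,0.5,0,0,0,0.5],[0,0,0.32,0,0,0,0.5],[0,0,0,0,0,0,0.5],[0,0,0,0,0,0,0.7],[0,0,0,0,0,0,0.85],[0,0,0,0,0,0,1],[0,0,0,0,0,0,1],[0,0,0,0,0,0,1]]]' 40
python3 -m crank '[[[0,0,0,0,0,0,1],[0,0,0,0,0,0,1],[0,0,0,0,0,0,1]]]' 60
```

```text
clock: 18.65
ee_pos: [0.5122, -0.1452, 0.1357]
orientation: [0.001, -0.0, 1.0, -0.001]
wrist_force: [-0.3, 0.3, 5.0]
grip_width: 0.0071
grasp_force: 41.8
clock: 18.9
ee_pos: [0.5122, -0.1452, 0.1358]
orientation: [0.001, -0.0, 1.0, -0.0]
wrist_force: [-0.8, 0.4, 6.2]
grip_width: 0.006
grasp_force: 61.8
```

```bash
python3 -m crank '[[[0,0,-0.1,0,0,0,1],[0,0,-0.3,0,0,0,1],[0,0,-0.4,0,0,0,1],[0,0,-0.5,0,0,0,1],[0,0,-0.5,0,0,0,1],[0,0,-0.5,0,0,0,1],[0,0,-0.5,0,0,0,1],[0,0,-0.5,0,0,0,1],[0,0,-0.4,0,0,0,1],[0,0,-0.3,0,0,0,1],[0,0,-0.1,0,0,0,1],[0,0,0,0,0,0,1]]]'
python3 -m crank '[[[-0.03,0.25,0,0,0,0,1],[-0.08,0.5,0,0,0,0,1],[-0.15,0.75,0,0,0,0,1],[-0.16,0.8,0,0,0,0,1],[-0.16,0.8,0,0,0,0,1],[-0.16,0.8,0,0,0,0,1],[-0.16,0.8,0,0,0,0,1],[-0.16,0.8,0,0,0,0,1],[-0.16,0.8,0,0,0,0,1],[-0.16,0.8,0,0,0,0,1],[-0.16,0.8,0,0,0,0,1],[-0.16,0.7,0,0,0,0,1]]]'
python3 -m crank '[[[-0.1,0.2,0,0,0,0,1],[-0.03,0.1,0,0,0,0,1],[0,0,0,0,0,0,1],[0,0,0,0,0,0,1]]]'
python3 - <<'E'
from h import *
p,R=pose(); print(p.round(4),R.as_matrix().round(3).tolist())
z=p[2]-.1358+.072; c=(p[0],p[1]-.043)
for cam,b in (("wrist",(0,0,640,400)),("scene",(330,120,410,250)),("side",(270,120,380,290))): chk(cam,"yellow",c,z,b)
chk("wrist","blue",(.580,.164),.082,(0,0,640,400))
E
```

```text
clock: 19.9
ee_pos: [0.5115, -0.145, 0.2993]
orientation: [0.001, 0.0, 1.0, -0.0]
wrist_force: [-0.4, 0.4, -1.5]
grip_width: 0.0061
grasp_force: 60.7
clock: 20.9
ee_pos: [0.5782, 0.2019, 0.2967]
orientation: [-0.001, -0.001, 1.0, 0.0]
wrist_force: [0.8, -0.6, -1.7]
grip_width: 0.0062
grasp_force: 60.7
clock: 21.23
ee_pos: [0.5838, 0.2104, 0.2974]
orientation: [-0.001, 0.0, 1.0, -0.0]
wrist_force: [0.5, 0.2, -1.6]
grip_width: 0.0063
grasp_force: 60.7
[0.5838 0.2104 0.2974] [[-1.0, 0.001, -0.002], [0.001, 1.0, -0.001], [0.002, -0.001, -1.0]]
wrist yellow mask 152 169 330 333 pred [150. 169.] [331.6 332.7]
scene yellow mask 358 175 392 212 pred [357.8 174.8] [391.1 202.7]
side yellow mask 298 183 336 226 pred [297.9 181.7] [336.3 208.9]
wrist blue mask 214 113 345 224 pred [213.4 115.7] [342.7 241.8]
```

Yellow is held true: all views match to about 1 px. Blue refines to (0.578, 0.1655). Seating is expected at TCP z ≈ 0.162.

```bash
python3 -m crank '[[[0.07,-0.02,0,0,0,0,1],[0.07,-0.03,0.1,0,0,0,1],[0,0,0.3,0,0,0,1],[0,0,0.4,0,0,0,1],[0,0,0.45,0,0,0,1],[0,0,0.45,0,0,0,1],[0,0,0.45,0,0,0,1],[0,0,0.4,0,0,0,1],[0,0,0.3,0,0,0,1],[0,0,0.2,0,0,0,1],[0,0,0.1,0,0,0,1],[0,0,0,0,0,0,1]]]'
python3 -m crank '[[[0,0,0.05,0,0,0,1],[0,0,0.04,0,0,0,1],[0,0,0.03,0,0,0,1],[0,0,0,0,0,0,1],[0,0,0,0,0,0,1]]]'
```

```text
clock: 22.43
ee_pos: [0.5783, 0.2088, 0.1715]
orientation: [-0.001, 0.0, 1.0, -0.0]
wrist_force: [-0.4, -0.7, -1.3]
grip_width: 0.0058
grasp_force: 60.6
clock: 22.85
ee_pos: [0.579, 0.2091, 0.1678]
orientation: [0.0, -0.0, 1.0, 0.0]
wrist_force: [0.2, -0.1, -1.8]
grip_width: 0.0062
grasp_force: 60.7
```

```bash
python3 -m crank '[[[0,0,0.04,0,0,0,1],[0,0,0.04,0,0,0,1],[0,0,0.03,0,0,0,1],[0,0,0,0,0,0,1],[0,0,0,0,0,0,1]]]'
python3 -m crank '[[[0,0,0.03,0,0,0,1],[0,0,0.02,0,0,0,1],[0,0,0,0,0,0,1],[0,0,0,0,0,0,1]]]'
```

```text
clock: 23.27
ee_pos: [0.5787, 0.2091, 0.1629]
orientation: [-0.0, -0.0, 1.0, -0.0]
wrist_force: [-0.6, 0.2, -0.4]
grip_width: 0.0058
grasp_force: 60.7
clock: 23.6
ee_pos: [0.5791, 0.2093, 0.1618]
orientation: [0.0, -0.0, 1.0, 0.0]
wrist_force: [-1.2, 0.5, 4.4]
grip_width: 0.0058
grasp_force: 61.6
```

Contact at 0.1618, as predicted. Releasing, rising and backing away.

```bash
python3 -m crank '[[[0,0,0,0,0,0,0.9],[0,0,0,0,0,0,0.8],[0,0,0,0,0,0,0.7],[0,0,0,0,0,0,0.7],[0,0,-0.2,0,0,0,0.7],[0,0,-0.4,0,0,0,0.7],[0,0,-0.8,0,0,0,0.7],[0,0,-1,0,0,0,0.7],[0,0,-1,0,0,0,0.7],[0.5,-0.5,-0.5,0,0,0,0.7],[0.5,-0.8,0,0,0,0,0.7],[0.5,-0.8,0,0,0,0,0.7]]]'
python3 -m crank '[[[0.5,-0.8,0,0,0,0,0.7],[0.5,-0.8,0,0,0,0,0.7],[0.3,-0.8,0,0,0,0,0.7],[0,-0.8,0,0,0,0,0.7],[0,-0.8,0,0,0,0,0.7],[0,0,0,0,0,0,0.7],[0,0,0,0,0,0,0.7]]]'
python3 - <<'E'
from h import *
y,b=(.579,.166),(.578,.1655)
for cam,bx in (("scene",(330,150,410,250)),("side",(260,170,380,290))):
    chk(cam,"yellow",y,.098,bx); chk(cam,"blue",b,.082,bx)
    s=snapshot(cam); print("handle pred",proj(s,[.426,.186,.096]))
s=snapshot("scene"); m=mk(s,"yellow",(330,150,410,250)); 
# rim ellipse centre in both
for cam,bx in (("scene",(330,150,410,250)),("side",(260,170,380,290))):
    s=snapshot(cam); r=[]
    for n,c,z in(("yellow",y,.098),("blue",b,.082)):
        h=cv2.convexHull(np.argwhere(mk(s,n,bx))[:,::-1].astype(np.float32)); q=cv2.convexHull(np.r_[proj(s,ring(*c,z,B[n][0]))].astype(np.float32)); print(cam,n,cv2.fitEllipse(h)[0],cv2.fitEllipse(q)[0])
# bystanders: difference to the first picture
a=cv2.imread("pics/scene0.png"); s=snapshot("scene")["pixels"]
for n,(x0,y0,x1,y1) in {"brush":(185,178,245,218),"die":(233,214,262,240),"spanner":(460,195,492,250)}.items(): print(n,(np.abs(a[y0:y1,x0:x1].astype(int)-s[y0:y1,x0:x1]).max(2)>40).mean())
E
```

```text
clock: 24.6
ee_pos: [0.519, 0.1249, 0.3195]
orientation: [0.002, -0.001, 1.0, 0.0]
wrist_force: [0.3, -1.7, 0.0]
grip_width: 0.0258
grasp_force: 0.0
clock: 25.18
ee_pos: [0.4668, -0.0363, 0.3176]
orientation: [0.0, 0.002, 1.0, 0.0]
wrist_force: [-0.2, 0.2, -0.7]
grip_width: 0.0255
grasp_force: 0.0
scene yellow mask 355 198 385 229 pred [354.3 197.8] [384.5 224. ]
scene blue mask 349 195 390 235 pred [347.8 195.1] [389.7 231.6]
handle pred [[390.24640715 175.69610712]]
side yellow mask 302 219 336 252 pred [301.4 217.3] [336.2 244.3]
side blue mask 295 216 344 262 pred [295. 216.] [343.4 253.8]
handle pred [[372.49834756 251.25433744]]
scene yellow (369.32171630859375, 212.92547607421875) (369.36932373046875, 210.8961639404297)
scene blue (368.8730163574219, 213.86221313476562) (368.78759765625, 213.33067321777344)
side yellow (318.4855041503906, 234.9408416748047) (318.8324279785156, 230.80287170410156)
side blue (319.0499267578125, 238.28567504882812) (319.19036865234375, 234.9223175048828)
brush 0.0
die 0.0
spanner 0.0
```

Every rim matches its seated prediction to about 1 px, and the bystanders are unchanged. Handing in.

```bash
python3 -c "
from cell import env
print(env.sign_off())"
```

```text
the job is handed in; nothing more can be done
None
```

I handed the job in at about 25 s: drawer pulled about 210 mm, blue bowl seated in the black one and yellow in the blue, brush, spanner and die unmoved in the before/after pictures; hand-in returned no verdict.

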